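Index the carving turntable to its next notch

TASK

Swing the carving turntable to its next station, the notch beside the red marker: pull the orange spring index ring up until its pin is clear of the notch, turn the table by the ring towards the red marker, and let the pin snap fully home in that notch so that the table is locked again, then let go. The markers are only set by eye, so find the notch by feel; work gently and never force the pin sideways against a notch wall, keep off the carved panel, and leave the tools and workpieces lying around where they are.

Things in the scene. Friction and masses are not known exactly. Their poses are not given: they have to be found in the camera images.
- index_base: fixed round green index base, 290 mm across, its top 20 mm above the bench. Origin: underside centre, on the vertical axis (z up) about which the turntable turns. Its x axis points to the notch in which the pin sits at the start
- start_notch (a point): fixed point: the start notch, at track height (30 mm), 105 mm from the axis. The steel track (18 mm wide) runs along this circle; its three upright-walled notches are 10.5 mm wide along it: this one and one to either side, 32 to 48 degrees away (hand set, not listed)
- turntable (a joint): angle of the steel turntable (160 mm disc carrying the carved panel, with an arm out to the index ring), rad: 0 at the start notch, positive counter-clockwise seen from above, stops at -0.95 and 0.95. It drags with about 2 N at the ring and stays where it is left
- index_ring (a joint): how far the ring is pulled up, m: 0 = pin home in a notch, about 0.008 = pin riding on the track, 0.014 = upper stop; from about 0.009 the table turns freely. A spring presses it down, 6.6 N at 0 to 11 N at the stop. The pin is 8 mm thick, with a 1 mm bevel at the tip, with about 1.2 mm play to either side in a notch
- ring_grip (a point): middle of the orange index ring (a straight upright collar, 26 mm across, 30 mm tall, dark grooves), on its vertical axis, 105 mm from the turntable axis; 78 mm above the bench when home (collar from 62 to 92 mm), rising with the ring. Below it: a 20 mm bush, then the arm, top 46 mm above the bench
- panel_centre (a point): carved square panel with a rosette, 108 x 108 mm, fixed on the turntable and turning with it, top 54 mm above the bench; this point: centre of its top
- red_marker: fixed red puck, 18 mm across, 12 mm tall, on the base plate 28 mm outside the track circle (133 mm from the axis), set by eye beside the wanted notch: the notch is 4 to 16 mm from facing it, to one side or the other along the track; it is on either side of the start notch. Origin: underside centre
- white_marker: fixed white puck of the same size, beside the notch on the other side, which is not wanted. Origin: underside centre
- gouge_wide: loose wide gouge, dark wooden handle, about 235 mm long, 26 mm high; origin on the underside where handle meets blade
- gouge_narrow: loose narrow gouge, brown wooden handle, about 225 mm long, 26 mm high; origin on the underside where handle meets blade
- chisel: loose chisel, dark wooden handle, about 235 mm long, 26 mm high; origin on the underside where handle meets blade
- mallet: loose round carver's mallet standing on its head, 84 mm across, 230 mm tall; origin under its centre
- carved_frame: loose square carved wooden frame lying flat, 150 x 150 x 25 mm; origin under its centre
- offcut: loose wooden offcut, 120 x 50 x 30 mm; origin under its centre
- oilstone: loose small brick-red oilstone, 18 x 60 x 14 mm, lying on the green base plate on the side away from the index ring; origin under its centre

How it is judged:
On the way, in this order (a step that is already met when the one before it is completed fails the run):
1. the index ring is pulled up clear of the start notch (value of joint index_ring above 0.007 m and value of joint turntable between -0.12 and 0.12 rad), for 0.1 s.
2. the pin is fully home in the notch beside the red marker (value of joint index_ring below 0.002 m and horizontal distance between ring_grip and red_marker below 0.042 m), for 0.2 s.
At the end, for the whole second after the job is handed in: the index ring is fully down (within 2 mm) in the notch beside the red marker (ring within 42 mm of the marker, seen from above), and ring and turntable are at rest (all of step 2 and velocity of joint index_ring between -0.01 and 0.01 m/s and velocity of joint turntable between -0.03 and 0.03 rad/s); the robot touches nothing.
It fails at once if the pin is forced: more than 18 N between the index pin and the track (contact force between index_ring_c0 and anything else above 18 N).
It fails at once if the robot presses on the carved panel with more than 3 N (contact force between any of the arm, the fingers and turntable_c3 above 3 N or contact force between any of the arm, the fingers and turntable_c4 above 3 N).
It fails at once if a tool or workpiece lying around is moved by more than 20 mm (distance of any of gouge_wide, gouge_narrow, chisel, mallet, carved_frame, offcut, oilstone from where it was at the start of the episode above 0.02 m).
It also fails if it takes over 42 s, if anything falls off the work surface, if the arm or the gripper's body presses on something with over 40 N, if the wrist force passes 120 N, or if a joint passes its speed limit or range.

ROBOT

A 7-joint arm with a two-finger parallel gripper is mounted at the origin on the work surface. World frame = base frame: x ahead of the robot, y to its left, z up, the work surface at z = 0. Lengths are in m, angles in rad, forces in N, time in s.
With the tool pointing down it reaches from about 0.35 to 0.9 m from the base axis. Payload 8.1 kg.
Tool frame: the origin (TCP) lies at the very end of the fingers, on their centre line; the grasp point (between the pads) lies 19 mm behind it (arm.tcp_to_grasp is the z of the grasp point in the tool frame, in m); z points along the fingers, y is the line along which they close (so a half turn about z gives the same grasp; the last joint's range is limited). The gripper opens to 92 mm and grips with 3 to 60 N. Pads are 19 mm wide; open, the fingers measure 130 mm over their backs; the gripper's body (75 mm by 190 mm) begins 47 mm behind the grasp point.
Start: joints at [1.229, 0.434, 0.025, 1.573, -0.012, 1.134, -0.075], TCP at [0.148, -0.607, 0.227] pointing down, gripper open.
Joint ranges: [-2.62, 2.62], [-0.44, 2.09], [-1.27, 1.32], [0.08, 2.57], [-1.32, 4.46], [0.12, 2], [-2.74, 2.74]. Speed limits (rad/s): [2.22, 2.22, 3.01, 3.01, 3.14, 3.14, 3.14].

INTERFACE

Orientations are given as a rotation vector (axis times angle).
In Python, from cell import readout, vision, sign_off, arm gives the robot as it stands. The module is installed in compiled form; this text tells all that it offers.
- The arm moves only by the shell command python3 -m creep 'ROWS' [FORCE]. ROWS is JSON, a list of rows, each a list of 5 numbers: the shift along the tool's x, y, z in units of 4 cm (1.0 is 4 cm), then the turn about the tool's z in units of 4 degrees (1.0 is 4 degrees), then the opening, from 0 (shut) to 1 (fully open). A call has 1 to 12 rows; each row shifts and turns the commanded pose from where the row before left it, along the tool's axes as they then stand; what a row does not reach is not made up. A row lasts 1/8 s, in which the tool goes at most 62.5 mm and 10.7 degrees, less where a joint would pass 70% of its speed; a pose out of reach is approached as far as the arm can. A call with a number of a shift or a turn outside -1 to 1 is refused whole. A call with a gripper value outside its range is refused whole. The fingers move at their own pace and stop on an object; FORCE is the grip in N (left out, the last holds). Time passes only in rows, so rows that do not move let the fingers close. It gives the time, the measured TCP pose, the force, the opening and the grip force at its end, in the units of the state.
- readout.observe(): the state, without advancing time (a new reading comes with each control period).
- vision.get_image(name): name is "side" or "top" or "wrist"; returns a dict with "pixels" (420x560x3 uint8, blue, green, red), "z_map" (420x560 float32, m along the optical axis (not along the pixel's ray), 0 where there is no reading), "camera_matrix" (3x3 intrinsics, pixels), "k1" (the pictures are not rectified: a ray, as slopes to the right and down, at radius r is drawn at 1 + k1 r^2 times it, then the intrinsics apply), "position" and "rotation" of the camera in the world. Camera axes: x right, y up, looking along -z (the intrinsics and any distortion apply to the point x, -y, -z); pixel columns grow to the right and rows downward; lengths in m; the calibration is good to about 2 mm. A picture is of the moment at which its call begins.
- sign_off(): hands the job in; it is judged then, once.
The state is a dict: "clock": time; "joints": joint angles; "dq": joint speeds; "joint_efforts": joint torques, N m; "position": TCP position; "ee_rot": TCP orientation; "force": force on the tool from outside, world axes, zero at the start; "ft_torque": the same for the moment, N m; "width": opening from 0.0 (shut) to 1.0 (fully open); "gripper_force": force on a finger pad.
Only numpy, scipy, OpenCV 4.12 (cv2) and the standard library are available. Lean on these libraries where they do the work, as an engineer would, in place of code of your own. Each camera call takes 0.05 s, during which the arm holds its last target. There are 200 camera calls.

## Working session

There is one attempt and no reset: what is moved stays moved. The work goes in short steps, Python scripts to look and compute and a shell command to move; the robot and the scene stay as the last step left them, time stands still between calls to the robot, and variables do not carry over. Pictures are saved under pics/ and viewed, at most 10 in all, crops included, and the job is handed in when it is done.

```bash
mkdir -p pics
cat > h.py <<'E'
import numpy as np, cv2
from cell import vision, readout
def ray(im,u,v):
    K=np.array(im["camera_matrix"],float); k1=float(im["k1"])
    p=cv2.undistortPoints(np.array([[[u,v]]],float),K,np.array([k1,0,0,0.]))[0,0]
    R=np.array(im["rotation"]); R=R if R.shape==(3,3) else cv2.Rodrigues(R.astype(float))[0]
    return np.array(im["position"]), R@np.array([p[0],-p[1],-1.])
def at(im,u,v,z):
    o,d=ray(im,u,v); return o+d*(z-o[2])/d[2]
E
python3 - <<'E'
from h import *
print(readout.observe())
a=vision.get_image("top");b=vision.get_image("side")
import pickle;pickle.dump((a,b),open("im.pkl","wb"))
cv2.imwrite("pics/t.png",a["pixels"]);cv2.imwrite("pics/s.png",b["pixels"])
for i in(a,b):print(i["position"],i["rotation"],i["camera_matrix"],i["k1"])
E
```

```text
{'clock': 0.0, 'joints': array([ 1.22936273,  0.43520403,  0.02498127,  1.57406761, -0.01156981,
        1.13397933, -0.07507851]), 'dq': array([-0.00106419, -0.00030075,  0.00154062, -0.00011202, -0.00152444,
        0.00158399, -0.00072836]), 'joint_efforts': array([-6.02515483e-04, -6.67847085e+01,  9.85206105e-01, -3.14452708e+01,
       -6.01675990e-02,  4.29487287e-02,  1.59928377e-04]), 'position': array([ 0.1476721 , -0.6068018 ,  0.22596825]), 'ee_rot': array([-3.11776371e+00, -3.74025694e-01,  5.43976319e-04]), 'force': array([ 0.34690472,  0.60687018, -0.12823045]), 'ft_torque': array([-0.03108782,  0.0008185 , -0.03368739]), 'gripper_force': 0.0, 'width': 1.0002153737447674}
[0.36474029 0.00950528 1.38038608] [ 0.12166368 -0.12704265 -1.54401961] [[529.38899325   0.         270.78613379]
 [  0.         529.38899325 208.31171734]
 [  0.           0.           1.        ]] -0.17783278944353273
[ 0.52431137 -0.94784619  0.64311376] [ 1.05035725 -0.03135509 -0.08112883] [[386.62572042   0.         280.87442678]
 [  0.         386.62572042 205.8236765 ]
 [  0.           0.           1.        ]] -0.09133889854382854
```

View pics/t.png

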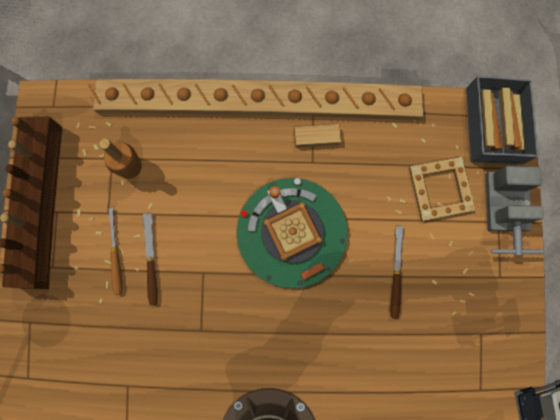

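View pics/s.png

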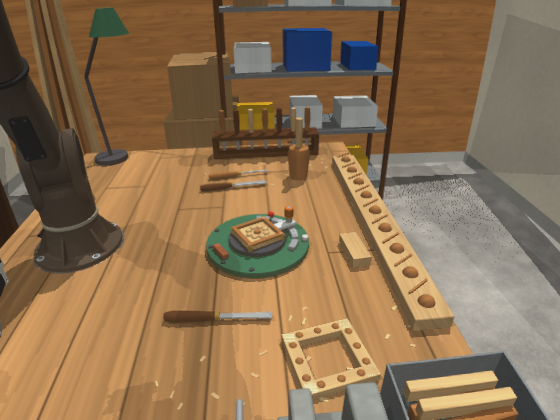

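Run:
```python
from h import *
import pickle
a,b=pickle.load(open("im.pkl","rb"))
p=a["pixels"];hsv=cv2.cvtColor(p,cv2.COLOR_BGR2HSV)
def blobs(lo,hi,n):
    m=cv2.inRange(hsv,lo,hi); m[:170]=0;m[295:]=0;m[:,:230]=0;m[:,355:]=0
    c,_=cv2.findContours(m,cv2.RETR_EXTERNAL,cv2.CHAIN_APPROX_NONE)
    for k in sorted(c,key=cv2.contourArea)[-3:]:
        print(n,cv2.contourArea(k),cv2.minEnclosingCircle(k), cv2.fitEllipse(k)[0] if len(k)>=5 else k.reshape(-1,2).mean(0))
blobs((60,80,30),(95,255,200),"green")
blobs((0,200,120),(5,255,255),"red")
blobs((6,170,150),(14,255,255),"orange")
blobs((0,0,190),(180,50,255),"white")
cv2.imwrite("pics/tc.png",cv2.resize(p[170:295,230:355],(600,600),interpolation=cv2.INTER_CUBIC))
```

```text
green 9060.0 ((291.9154052734375, 232.8299560546875), 54.85665512084961) (292.18304443359375, 233.36643981933594)
red 20.5 ((243.5, 213.5), 2.9155757427215576) (243.7049102783203, 213.34762573242188)
orange 6.0 ((291.5, 230.5), 1.581238865852356) (291.40234375, 230.44769287109375)
orange 6.5 ((305.5, 274.0), 3.3542017936706543) (304.8426513671875, 273.9201965332031)
orange 43.5 ((274.0, 191.0), 4.472236156463623) (273.98162841796875, 190.75933837890625)
```

View pics/tc.png

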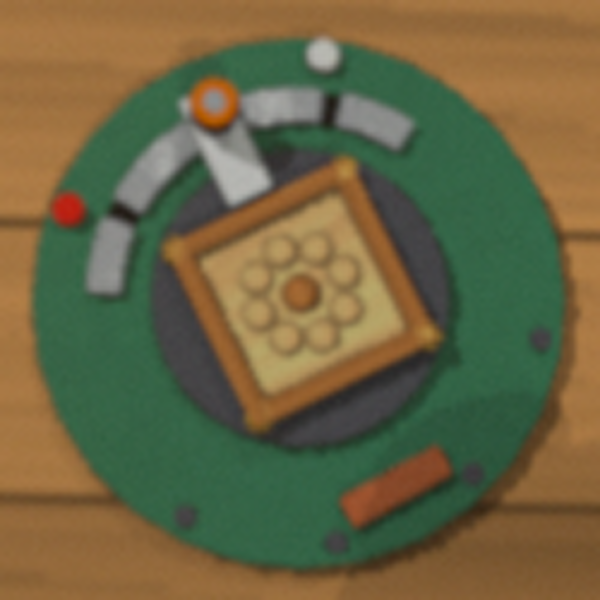

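The crop shows the ring at crop (214,101), and dark slots at about (123,213) beside the red puck (68,210) and at (330,108) beside the white one. The wanted notch is counter-clockwise from the start.

Run:
```python
from h import *
import pickle
a,b=pickle.load(open("im.pkl","rb"))
g=lambda U,V:((U+.5)/4.8-.5+230,(V+.5)/4.8-.5+170)
c=at(a,292.2,233.4,.02);r=at(a,*g(214,101),.092)
# dark slots centroid
gray=a["pixels"].max(2)
n=at(a,*g(123,213),.03);w=at(a,*g(330,108),.03);m=at(a,*g(68,210),.012)
pc=at(a,*g(301,292),.054)
print("c",c,"panel",pc)
for nm,p in dict(ring=r,notch=n,wh=w,red=m).items():
    d=(p-c)[:2];print(nm,p,np.hypot(*d),np.degrees(np.arctan2(d[1],d[0])))
print(readout.observe()["position"],cv2.Rodrigues(readout.observe()["ee_rot"])[0].round(3))
```

```text
c [ 0.51836957 -0.04951995  0.02      ] panel [ 0.52205266 -0.04820049  0.054     ]
ring [6.15724089e-01 2.26223260e-05 9.20000000e-02] 0.10923538190861223 26.971007710714158
notch [0.56537813 0.04711304 0.03      ] 0.10746040706637983 64.05870303729816
wh [ 0.62546236 -0.06330441  0.03      ] 0.10797628453741474 -7.33450856988533
red [0.56899217 0.07761577 0.012     ] 0.13684348439941185 68.28865764278261
[ 0.14768071 -0.60683587  0.22603353] [[ 0.972  0.236 -0.   ]
 [ 0.236 -0.972  0.001]
 [-0.    -0.001 -1.   ]]
```

```bash
python3 -m creep '[[1,-0.8,0,0,0.6],[1,-0.8,0,0,0.6],[1,-0.8,0,0,0.6],[1,-0.8,0,0,0.6],[1,-0.8,0,0,0.6],[1,-0.8,0,0,0.6],[1,-0.8,0,0,0.6],[1,-0.8,0,0,0.6],[1,-0.8,0,0,0.6],[1,-0.8,0,0,0.6],[1,-0.8,0,0,0.6],[1,-0.8,0,0,0.6]]' 30
python3 -c "
from h import *
s=readout.observe();print(s['joints'],cv2.Rodrigues(s['ee_rot'])[0].round(3))"
```

```text
clock: 1.6
position: [0.524, -0.1194, 0.2265]
ee_rot: [3.119, 0.374, -0.001]
force: [0.4, -1.3, -0.4]
width: 0.593
gripper_force: 0.0
[ 0.3343157   0.31247145 -0.27036805  1.76919652  0.09374235  1.07289818
 -1.3008431 ] [[ 0.972  0.236 -0.   ]
 [ 0.236 -0.972 -0.   ]
 [-0.    -0.    -1.   ]]
```

```bash
python3 -m creep '[[1,-0.8,0,-0.9,0.6],[1,-0.8,0,-0.9,0.6],[0.9,-0.7,0,-0.9,0.6],[0,0,0.8,-0.65,0.6],[0,0,0.8,0,0.6],[0,0,0,0,0.6]]'
python3 - <<'E'
from h import *
s=readout.observe();print(s['joints'],cv2.Rodrigues(s['ee_rot'])[0].round(3))
im=vision.get_image("wrist");cv2.imwrite("pics/w1.png",im["pixels"]);t=vision.get_image("top");cv2.imwrite("pics/t2.png",t["pixels"])
import pickle;pickle.dump((im,t),open("im2.pkl","wb"));print(im["position"],im["k1"])
E
```

```text
clock: 2.35
position: [0.605, 0.001, 0.1602]
ee_rot: [-3.053, -0.736, 0.009]
force: [0.4, 0.3, 0.9]
width: 0.6
gripper_force: 0.0
[ 0.14240646  0.49253066 -0.33479953  1.67809714  0.18423359  1.0078141
 -1.35308892] [[ 0.89   0.455 -0.006]
 [ 0.455 -0.89  -0.   ]
 [-0.005 -0.002 -1.   ]]
[0.67262787 0.03562517 0.31875722] -0.038014063863323615
```

View pics/w1.png

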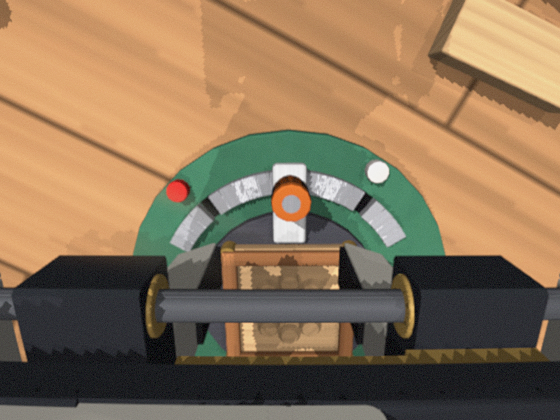

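The wrist view shows the ring top at (291,204), the red puck at (178,191), the wanted notch at (208,208) and the other notch at (363,203).

Run:
```python
from h import *
import pickle
im,t=pickle.load(open("im2.pkl","rb"))
p=im["pixels"];hsv=cv2.cvtColor(p,cv2.COLOR_BGR2HSV)
m=cv2.inRange(hsv,(3,150,200),(14,255,255));m[:170]=0;m[235:]=0;m[:,:265]=0;m[:,315:]=0
k=max(cv2.findContours(m,0,1)[0],key=cv2.contourArea);e=cv2.minEnclosingCircle(k);print(e,cv2.boundingRect(k))
R=at(im,*e[0],.092);print("ring",R)
# dark slot
g=p.max(2)
for n,(x0,x1) in dict(red=(195,222),wh=(350,376)).items():
    s=(g[190:225,x0:x1]<70);v,u=np.nonzero(s);print(n,len(u),u.mean()+x0,v.mean()+190)
N=at(im,208,208,.03);W=at(im,363,203,.03);RM=at(im,178,190,.032)
# circle from 3 track points is poorly conditioned: use radius 105 from ring & notches
from scipy.optimize import least_squares
f=lambda c:[np.hypot(*(q[:2]-c))-.105 for q in(R,N,W)]
c=least_squares(f,[.52,-.049]).x;print("c",c,f(c))
for q in(R,N,W,RM):d=q[:2]-c;print(q,np.hypot(*d),np.degrees(np.arctan2(d[1],d[0])))
```

```text
((290.6226501464844, 202.64151000976562), 18.73476219177246) (272, 185, 38, 36)
ring [6.17709839e-01 4.26429369e-05 9.20000000e-02]
red 154 209.44805194805195 206.5974025974026
wh 156 363.11538461538464 202.46153846153845
c [ 0.52502798 -0.04771992] [np.float64(-0.0007350087904974822), np.float64(0.0004423048463917667), np.float64(0.0004793089864882777)]
[6.17709839e-01 4.26429369e-05 9.20000000e-02] 0.10426499120950251 27.263809519745443
[0.56766893 0.04871571 0.03      ] 0.10544230484639176 66.14641935672962
[ 0.6294459  -0.06264585  0.03      ] 0.10547930898648827 -8.134990402962226
[0.57121796 0.07642424 0.032     ] 0.1324586154706825 69.59141134417592
```

```bash
python3 -m creep '[[0.26,0.16,0,0,0.6],[0,0,0.7,0,0.6],[0,0,0.7,0,0.6],[0,0,0.6,0,0.6],[0,0,0.45,0,0.6],[0,0,0,0,0.6]]'
python3 - <<'E'
from h import *
im=vision.get_image("side");p=im["pixels"];cv2.imwrite("pics/s2.png",cv2.resize(p[170:280,190:330],None,fx=5,fy=5,interpolation=2))
E
```

```text
clock: 3.2
position: [0.6192, 0.0001, 0.0641]
ee_rot: [-3.054, -0.735, 0.002]
force: [-0.1, -0.5, 0.7]
width: 0.599
gripper_force: 0.0
```

View pics/s2.png

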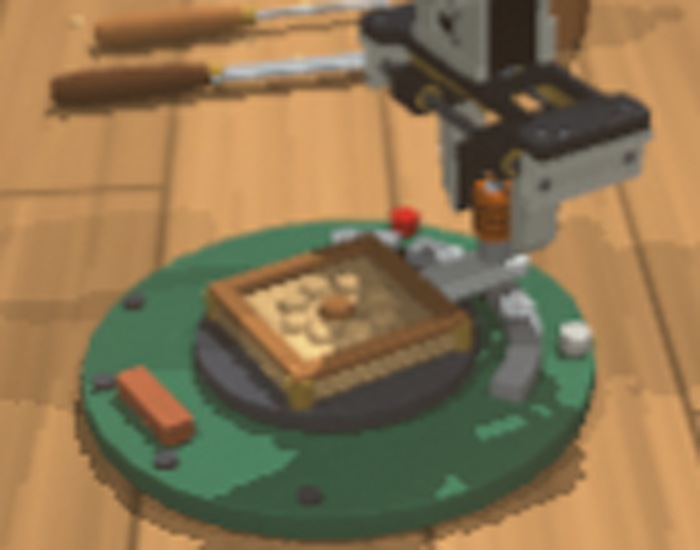

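The side crop shows the fingers straddling the orange collar at crop (492,210), clear of the panel. I close gently.

```bash
python3 -m creep '[[0,0,0,0,0.42],[0,0,0,0,0.35],[0,0,0,0,0.3],[0,0,0,0,0.25],[0,0,0,0,0.2],[0,0,0,0,0.2]]' 4
```

```text
clock: 4.0
position: [0.6194, 0.0004, 0.065]
ee_rot: [3.054, 0.735, 0.001]
force: [-0.2, -1.1, 3.3]
width: 0.284
gripper_force: 4.0
```

```bash
python3 -m creep '[[0,0,0,0,0.2],[0,0,0,0,0.2]]' 30; python3 -m creep '[[0,0,-0.07,0,0.2],[0,0,-0.07,0,0.2],[0,0,-0.07,0,0.2],[0,0,-0.05,0,0.2],[0,0,0,0,0.2]]'
```

```text
clock: 4.25
position: [0.6194, 0.0004, 0.0649]
ee_rot: [3.054, 0.735, 0.001]
force: [-1.1, -0.1, 4.9]
width: 0.274
gripper_force: 30.0
clock: 4.88
position: [0.6192, 0.0003, 0.0751]
ee_rot: [-3.054, -0.735, 0.0]
force: [4.1, -0.4, -10.3]
width: 0.276
gripper_force: 30.0
```

```bash
python3 -m creep '[[0,0,-0.035,0,0.2],[-0.0016,-0.0916,0,-0.5,0.2],[-0.0016,-0.0916,0,-0.5,0.2],[-0.0016,-0.0916,0,-0.5,0.2],[-0.0016,-0.0916,0,-0.5,0.2],[0,0,0,0,0.2]]'; python3 -m creep '[[-0.0016,-0.0916,0,-0.5,0.2],[-0.0016,-0.0916,0,-0.5,0.2],[-0.0016,-0.0916,0,-0.5,0.2],[-0.0016,-0.0916,0,-0.5,0.2],[-0.0016,-0.0916,0,-0.5,0.2],[-0.0016,-0.0916,0,-0.5,0.2],[-0.0016,-0.0916,0,-0.5,0.2],[-0.0016,-0.0916,0,-0.5,0.2],[0,0,0,0,0.2]]'
```

```text
clock: 5.62
position: [0.6111, 0.0135, 0.0764]
ee_rot: [-2.994, -0.949, 0.001]
force: [1.8, 1.3, -11.3]
width: 0.28
gripper_force: 30.0
clock: 6.75
position: [0.591, 0.0347, 0.0764]
ee_rot: [-2.833, -1.356, 0.001]
force: [-0.4, 1.9, -10.1]
width: 0.277
gripper_force: 30.0
```

```bash
python3 -m creep '[[-0.0016,-0.0916,0,-0.5,0.2],[-0.0016,-0.0916,0,-0.5,0.2],[-0.0016,-0.0916,0,-0.5,0.2],[-0.0016,-0.0916,0,-0.5,0.2],[-0.0016,-0.0916,0,-0.5,0.2],[0,0,0,0,0.2],[0,0,0.03,0,0.2],[0,0,0.03,0,0.2],[0,0,0,0,0.2]]'
python3 - <<'E'
from h import *
t=vision.get_image("wrist");cv2.imwrite("pics/w3.png",t["pixels"])
E
```

```text
clock: 7.88
position: [0.5761, 0.0446, 0.0738]
ee_rot: [-2.705, -1.596, 0.001]
force: [-3.5, 2.8, -10.5]
width: 0.274
gripper_force: 30.0
```

View pics/w3.png

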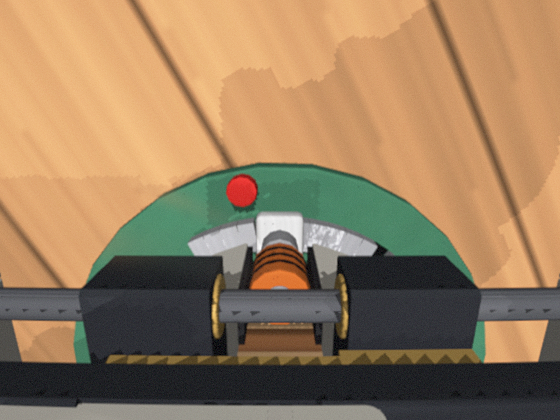

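The wrist view shows the ring gripped at (280,275) and the red puck at (242,190) slightly further on. The notch is hidden under the arm. I set the pin on the track and loosen the grip to feel for it.

```bash
python3 -m creep '[[0,0,0.02,0,0.2],[0,0,0,0,0.2]]';python3 -m creep '[[0,0,0,0,0.2],[0,0,0,0,0.2]]' 3
```

```text
clock: 8.18
position: [0.5763, 0.0445, 0.0736]
ee_rot: [2.706, 1.596, -0.0]
force: [-3.8, 2.4, -6.2]
width: 0.275
gripper_force: 30.0
clock: 8.43
position: [0.5764, 0.0444, 0.0737]
ee_rot: [2.705, 1.597, -0.0]
force: [-5.4, 2.2, -4.7]
width: 0.279
gripper_force: 3.0
```

```bash
python3 -m creep '[[0,-0.0125,0,-0.068,0.2],[0,-0.0125,0,-0.068,0.2],[0,-0.0125,0,-0.068,0.2],[0,-0.0125,0,-0.068,0.2],[0,0,0,0,0.2]]';python3 -m creep '[[0,-0.0125,0,-0.068,0.2],[0,-0.0125,0,-0.068,0.2],[0,-0.0125,0,-0.068,0.2],[0,-0.0125,0,-0.068,0.2],[0,0,0,0,0.2]]'
```

```text
clock: 9.05
position: [0.5761, 0.0446, 0.0738]
ee_rot: [2.69, 1.62, 0.003]
force: [4.1, -3.7, -1.8]
width: 0.282
gripper_force: 3.0
clock: 9.68
position: [0.5744, 0.0452, 0.0738]
ee_rot: [2.674, 1.645, 0.003]
force: [3.9, -4.4, -1.5]
width: 0.318
gripper_force: 3.0
```

```bash
python3 -m creep '[[0,0,0,0,0.3],[0,0,0,0,0.3],[0,-0.0125,0,-0.068,0.3],[0,-0.0125,0,-0.068,0.3],[0,0,0,0,0.3]]' 30
```

```text
clock: 10.3
position: [0.5731, 0.0463, 0.0738]
ee_rot: [2.666, 1.659, 0.002]
force: [4.2, -4.2, 0.3]
width: 0.3
gripper_force: 2.8
```

```bash
for i in 1 2 3; do echo; done; python3 -m creep '[[0,-0.0125,0,-0.068,0.3],[0,-0.0125,0,-0.068,0.3],[0,0,0,0,0.3]]' | egrep 'pos|force|width'; python3 -m creep '[[0,-0.0125,0,-0.068,0.3],[0,-0.0125,0,-0.068,0.3],[0,0,0,0,0.3]]'| egrep 'pos|force|width'
python3 - <<'E'
from h import *
from scipy.optimize import least_squares
P=np.array([[.6192,.0003],[.6111,.0135],[.591,.0347],[.5763,.0445]])
c=least_squares(lambda c:np.hypot(*(P-c).T)-.105,[.52,-.05]).x
p=readout.observe()['position'][:2]
a=[np.degrees(np.arctan2(*(q-c)[::-1])) for q in [*P,p]];print(c,np.array(a)-a[0])
im=vision.get_image("wrist");cv2.imwrite("pics/w4.png",im["pixels"])
E
```

```text
position: [0.5723, 0.0467, 0.0738]
force: [3.4, -4.2, -0.2]
width: 0.296
gripper_force: 2.9
position: [0.5712, 0.0473, 0.0737]
force: [4.4, -4.2, -1.6]
width: 0.297
gripper_force: 2.7
[ 0.52568442 -0.04750804] [ 0.          8.45879127 24.45479215 34.10635799 37.26331219]
```

```bash
python3 -m creep '[[0,-0.0125,0,-0.068,0.3],[0,-0.0125,0,-0.068,0.3],[0,0,0,0,0.3]]' | egrep 'pos|force|width'; python3 -m creep '[[0,-0.0125,0,-0.068,0.3],[0,0,0,0,0.3]]'| egrep 'pos|force|width'
```

```text
position: [0.5696, 0.0482, 0.0733]
force: [1.6, -0.6, -0.2]
width: 0.304
gripper_force: 0.5
position: [0.5686, 0.0487, 0.0734]
force: [1.0, -0.8, -1.2]
width: 0.298
gripper_force: 0.6
```

Run:
```python
from h import *
im=vision.get_image("wrist");a=cv2.imread("pics/w4.png");b=im["pixels"]
cv2.imwrite("pics/cmp.png",np.hstack([cv2.resize(x[200:340,215:345],None,fx=3,fy=3) for x in(a,b)]))
```

```text
(no output)
```

View pics/cmp.png

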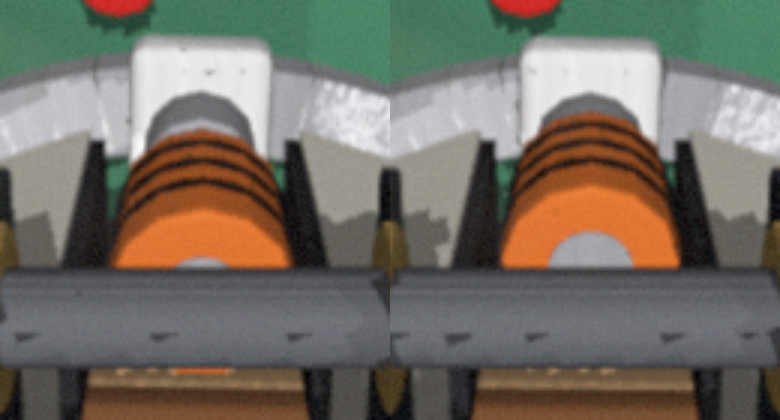

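The comparison shows the collar has dropped onto the bush: its lower edge went from about (200,130) to (590,115), and the stem below it is now covered. I open, retreat and measure.

```bash
python3 -m creep '[[0,0,0,0,0.45],[0,0,0,0,0.6],[0,0,0,0,0.6],[0,0,-0.3,0,0.6],[0,0,-0.8,0,0.6],[0,0,-1,0,0.6],[0,0,-1,0,0.6],[0,0,0,0,0.6],[0,0,0,0,0.6]]'
python3 - <<'E'
from h import *
for n in("wrist","top"):
    im=vision.get_image(n);p=im["pixels"]
    if n=="wrist":cv2.imwrite("pics/w5.png",p)
    hsv=cv2.cvtColor(p,cv2.COLOR_BGR2HSV)
    m=cv2.inRange(hsv,(3,150,180),(14,255,255))
    if n=="wrist": m[:150]=0;m[260:]=0;m[:,:240]=0;m[:,330:]=0
    ks=cv2.findContours(m,0,1)[0]
    if n=="wrist":
        k=max(ks,key=cv2.contourArea);x,y,w,h=cv2.boundingRect(k)
        u,v=x+w//2,y+h//2;zs=im["z_map"][v-2:v+3,u-2:u+3]
        o,d=ray(im,u,v);print(u,v,"ring top pt",o+d*np.median(zs))
        print(at(im,u,v,.092))
E
```

```text
clock: 12.9
position: [0.5687, 0.0481, 0.1974]
ee_rot: [2.639, 1.704, -0.0]
force: [0.3, 0.1, -0.3]
width: 0.6
gripper_force: 0.0
280 205 ring top pt [0.56872375 0.04740015 0.09362289]
[0.56853416 0.04697061 0.092     ]
```

View pics/w5.png

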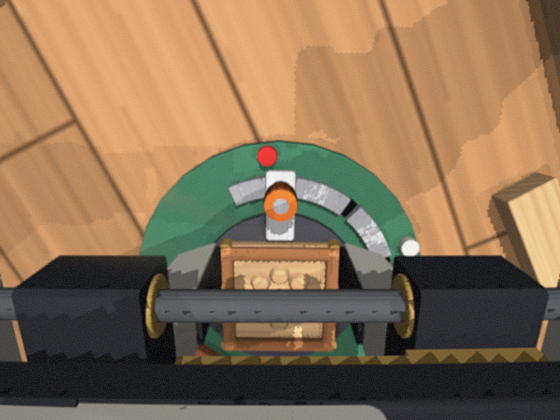

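The ring at (280,205) stands beside the red puck (267,156), and the robot is clear. I compare the ring's height with the same measurement from the home state before handing in.

Run:
```python
from h import *
import pickle
im,t=pickle.load(open("im2.pkl","rb"))
o,d=ray(im,291,203);z=np.median(im["z_map"][201:206,289:294]);h=(o+d*z)[2];print("home height",h)
if abs(.0936-h)<.003:
    from cell import sign_off
    print(sign_off())
```

```text
home height 0.09368056618586329
the job is handed in; nothing more can be done
None
```

The job is handed in: the pin snapped into the notch beside the red marker. The ring top measured 93.6 mm high, against 93.7 mm when home at the start. The gripper is open and well clear, at 12.9 s on the robot's clock.

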